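# Seat a model segment and gauge its marked spot

### The job

Put the model segment with the blue stump into the pocket of the blue holder and press it down firmly until it is fully home and flush. Then take the orange gauge out of its stand and, holding it upright, set its point on the middle of the blue stump's flat top and press lightly, so that the sprung plunger goes about half way in. Finish while still holding the gauge there like that, and leave everything else where it is.

Things in the scene. Friction and masses are not known exactly. Their poses are not given: they have to be found in the camera images.
- holder: Blue rectangular model holder fixed to the bench, 120 x 90 x 30 mm (its x, y, z), a small brass screw head at each corner. Origin: centre of its underside on the bench. In the middle of its top is a rectangular pocket 40 mm (along its x) by 30 mm (along its y), 16 mm deep, with a black floor.
- holder_pocket (a point): Centre of the pocket's mouth, level with the holder's top face, 30 mm above the bench; axes as the holder's.
- segment: Cream stone model segment with a BLUE stump and stripe, loose, about 80 g, on the bench mat. Origin: centre of its underside, z up. Root 34 x 24 mm (x, y), 14 mm high (lowest 5 mm only 28 x 18 mm), then a block 50 x 40 mm from z = 14 to 30 mm, gripped across y; on top a white tooth at x = -16 and +16 mm (radius 7 mm) and between them the blue flat-topped stump (radius 8 mm), all up to z = 38 mm.
- segment_shoulder (a point): Point on the segment's axis at the height of its shoulder, the overhanging underside of the block, 14 mm above the segment's underside; axes as the segment's. The root enters the pocket with 3 mm of play all round, either way round; seated, the shoulder lies flush on the holder's top face.
- segment_spot (a point): The marked spot: centre of the blue stump's flat top, 38 mm above the segment's underside, 24 mm above its shoulder.
- other_segment: Another cream segment of the same shape but with a RED stump and stripe; it stays where it is.
- stand: Pale wooden stand for the gauge, fixed, 80 x 70 x 72 mm: a plate 20 mm thick on two side walls with a 19 mm hole through its middle. Origin: centre of its underside. Lift the gauge at least 65 mm to clear it.
- gauge: Hand gauge hanging upright in the stand's hole, loose, about 130 g. Origin: point of its plunger when fully out, 12 mm above the bench; z up along it. Steel sleeve of 16 mm diameter, z = 14 to 60 mm; dark collar of 30 mm diameter, z = 60 to 64 mm, on the stand's top; orange grip block 30 x 22 mm (x, y), z = 64 to 112 mm, round white dial 6 mm proud on its +x face. Grip across y near z = 88 mm.
- gauge_tip (a point): Rounded point (radius 3 mm) of the gauge's steel plunger, on the gauge's axis; it rises with the plunger.
- plunger (a joint): How far the gauge's sprung plunger is pushed in: 0 fully out, 0.010 m fully in. The spring takes about 1 N to start moving and 0.5 N more for each mm (3.5 N half way in, 6 N fully in).
- bottle: Bystander: clear water bottle with blue cap, 190 mm tall, 62 mm across. Origin under its centre.
- beaker: Bystander: glass beaker, 80 mm tall, 70 mm across.
- cast: Bystander: white plaster dental cast, 55 x 62 x 24 mm.
- bur_block: Bystander: white block, 50 x 75 mm, with upright burs, 51 mm tall in all.
- carton: Bystander: pale carton, 60 x 90 x 35 mm.
- carver: Bystander: wax spatula with blue handle lying flat, 160 mm long.
Mind the look-alikes: they are no part of the job. There is more than one size of the holder; the job needs the larger.

How it is judged:
By the outcome, as a careful person would: the job done as asked, in the order asked, and still so for the second after the job is handed in, while the arm keeps its last pose, push and grip.
It also fails if it takes over 51 s, if anything falls off the work surface, if the arm or the gripper's body presses on something with over 40 N, if the wrist force passes 120 N, or if a joint passes its speed limit or range.

### The arm

A 6-joint arm with a two-finger parallel gripper is mounted at the origin on the work surface. World frame = base frame: x ahead of the robot, y to its left, z up, the work surface at z = 0. Lengths are in m, angles in rad, forces in N, time in s.
With the tool pointing down it reaches from about 0.375 to 0.9 m from the base axis. Payload 3.1 kg.
Tool frame: the origin (TCP) lies on the centre line of the jaws, within the pads' length; the fingertips stand 19 mm ahead of it and the grasp point (between the pads) is the TCP; z points along the fingers, y is the line along which they close (so a half turn about z gives the same grasp; the last joint's range is limited). The gripper opens to 85 mm and grips with 20 to 120 N. Pads are 22 mm wide; open, the fingers measure 114 mm over their backs; the gripper's body (76 mm by 85 mm) begins 54 mm behind the grasp point. The pads swing forward as they close: fully open they stand 13 mm farther back than shut.
Start: joints at [-1.462, 0.527, 1.433, -0, 1.181, -0.178], TCP at [0.177, -0.599, 0.25] pointing down, gripper open.
Joint ranges: [-3.08, 3.08], [-0.75, 2.2], [0.22, 2.44], [-1.43, 4.57], [0, 2.65], [-2.85, 2.85]. Speed limits (rad/s): [2.79, 2.79, 3.14, 3.14, 3.14, 3.14].

### API

Orientations are given as a unit quaternion [x, y, z, w].
In Python, from station import manip gives the robot as it stands.
- The arm moves only by the tool servo_tool, never from a script. Its argument "rows" is a list that holds one entry, the list of rows, each a list of 7 numbers: the turn, a rotation vector about the tool's x, y, z in degrees, then the shift along the tool's x, y, z in m, then the gripper command: -1 is shut, 1 is fully open, values between are in proportion. In form: [[[wx, wy, wz, tx, ty, tz, jaw], ...]]. A call has 1 to 8 rows; each row shifts and turns the commanded pose from where the row before left it, along the tool's axes as they then stand; what a row does not reach is not made up. A row lasts 1/12 s, in which the tool goes at most 41.7 mm and 7.16 degrees, less where a joint would pass 70% of its speed; a pose out of reach is approached as far as the arm can. A call is refused whole if a number of a shift passes 0.0417 or a number of a turn 7.16, either way. A call with a gripper value outside its range is refused whole. The fingers move at their own pace and stop on an object; "squeeze" is the grip in N (left out, the last holds). Time passes only in rows, so rows that do not move let the fingers close. It gives the time, the measured TCP pose, the force, the opening and the grip force at its end, in the units of the state.
- manip.sense(): the state, without advancing time (a new reading comes with each control period).
- manip.snapshot(name): name is "side" or "top"; returns the picture (420x560x3 uint8, blue, green, red); there is no depth.
- manip.camera_info(name): a dict with "K" (3x3 intrinsics, pixels), "camera_from_world" (4x4, takes a point from world to camera coordinates). Camera axes: x right, y down, z forward; pixel columns grow to the right and rows downward; lengths in m; the calibration is good to about 2 mm. A picture is of the moment at which its call begins. camera_info takes no time and is no camera call.
- manip.sign_off(): hands the job in; it is judged then, once.
The state is a dict: "t": time; "q": joint angles; "qd": joint speeds; "tau": joint torques, N m; "tcp_pos": TCP position; "tool_rot": TCP orientation; "force": force on the tool from outside, world axes, zero at the start; "ft_torque": the same for the moment, N m; "finger_gap": opening from 0.0 (shut) to 1.0 (fully open); "gripper_force": force on a finger pad.
Only numpy, scipy, OpenCV 4.12 (cv2) and the standard library are available. Lean on these libraries where they do the work, as an engineer would, in place of code of your own. Each camera call takes 0.05 s, during which the arm holds its last target. There are 200 camera calls.

## Working session

There is one attempt and no reset: what is moved stays moved. The work goes in short steps, Python scripts to look and compute and a tool call to move; the robot and the scene stay as the last step left them, time stands still between calls to the robot, and variables do not carry over. Pictures are saved under pics/ and viewed, at most 10 in all, crops included, and the job is handed in when it is done.

Besides the shell and the picture viewer there is one more tool, called after "Emit:" as name([rows], argument=value, ...), one row to a line, values as JSON. servo_tool: Moves the arm, as the interface text tells. Its arguments: {"type":"object","properties":{"rows":{"type":"array","items":{"type":"array","items":{"type":"array","items":{"type":"number"}}}},"squeeze":{"type":"number"}},"required":["rows"]}

```bash
mkdir -p pics
python3 - <<'E'
from station import manip
import cv2,numpy as np
for n in("top","side"):
    cv2.imwrite(f"pics/{n}0.png",manip.snapshot(n)); c=manip.camera_info(n); print(n,np.round(c["K"],1).tolist(),np.round(c["camera_from_world"],4).tolist())
s=manip.sense();print(s)
E
```

```text
top [[491.1, 0.0, 275.4], [0.0, 491.1, 203.7], [0.0, 0.0, 1.0]] [[-0.0189, -0.9998, 0.005, 0.0054], [-0.9958, 0.0184, -0.0892, 0.5956], [0.0891, -0.0066, -0.996, 1.2352], [0.0, 0.0, 0.0, 1.0]]
side [[419.6, 0.0, 276.3], [0.0, 419.6, 206.7], [0.0, 0.0, 1.0]] [[-0.8125, -0.5828, 0.0161, 0.4375], [-0.3386, 0.4492, -0.8268, 0.2497], [0.4746, -0.6772, -0.5623, 1.134], [0.0, 0.0, 0.0, 1.0]]
{'t': 0.1, 'q': array([-1.46252884e+00,  5.28385360e-01,  1.43376063e+00, -3.55865487e-05,
        1.18140031e+00, -1.78501878e-01]), 'qd': array([ 2.65055870e-04, -2.71335953e-05, -3.30028955e-03,  5.23850771e-04,
        3.32738036e-04,  2.14772278e-03]), 'tau': array([ 8.62818433e-05, -4.43305206e+01, -1.78586662e+01, -3.15107718e-04,
        3.89079214e-03, -1.69132608e-05]), 'tcp_pos': array([ 0.17673662, -0.5988642 ,  0.24942827]), 'tool_rot': array([ 9.89736576e-01,  1.42900511e-01,  1.78516624e-05, -9.76796253e-04]), 'force': array([ 0.35475774,  0.07469701, -0.22453235]), 'ft_torque': array([ 0.04466255, -0.00097986,  0.03335536]), 'gripper_force': 0.0, 'finger_gap': 1.0013016807032036}
```

View pics/top0.png

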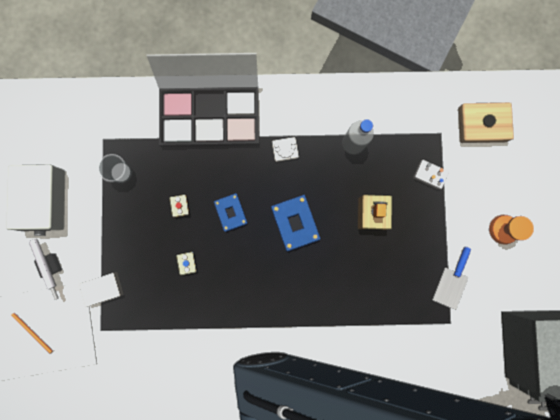

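View pics/side0.png

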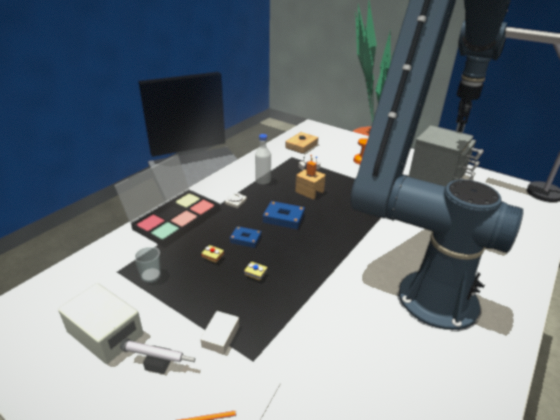

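Top view: blue segment (186,264), with the red look-alike at (179,206). The large holder is at (296,222), with a smaller look-alike at (231,212). The gauge in its stand is at (378,210), with an empty wooden block at (487,121) and an orange object at (512,228). I choose (186,264), (296,222) and (378,210), and will check them in one crop while measuring.

```bash
cat > h.py <<'E'
from station import manip
import cv2,numpy as np
def ray(n,uv,z):
    c=manip.camera_info(n);K=np.array(c["K"]);T=np.array(c["camera_from_world"])
    R=T[:3,:3];o=-R.T@T[:3,3];d=R.T@np.linalg.inv(K)@np.array([uv[0],uv[1],1.])
    return o+d*(z-o[2])/d[2]
def proj(n,p):
    c=manip.camera_info(n);T=np.array(c["camera_from_world"]);q=np.array(c["K"])@(T[:3,:3]@np.array(p)+T[:3,3]);return q[:2]/q[2]
def blobs(mask,off=(0,0),amin=6):
    cs,_=cv2.findContours(mask.astype(np.uint8)*255,cv2.RETR_EXTERNAL,cv2.CHAIN_APPROX_NONE)
    return [c+np.array(off) for c in cs if cv2.contourArea(c)>=amin]
def rect(n,c,z):  # min-area rect of contour cast on plane z
    P=np.array([ray(n,p,z)[:2] for p in c[:,0]],np.float32)
    (x,y),(w,h),a=cv2.minAreaRect(P*1000)
    if w<h: w,h,a=h,w,a+90
    return [round(float(v),1) for v in(x,y,w,h,(a+90)%180-90)]  # mm, long-axis angle deg
E
python3 - <<'E'
from h import *
im=cv2.imread("pics/top0.png");h=cv2.cvtColor(im,cv2.COLOR_BGR2HSV);H,S,V=cv2.split(h)
def box(m,u0,u1,v0,v1): k=np.zeros_like(m);k[v0:v1,u0:u1]=1;return m&(k>0)
def show(t,m,z,a=6):
    for c in blobs(m,amin=a): print(t,c[:,0].mean(0).round(1),rect("top",c,z))
blue=(H>95)&(H<130)&(S>120)&(V>60)
show("holders",box(blue,205,330,180,260),.03,60)
show("stump",box(blue,175,200,245,280),.038,3)
cream=(V>120)
show("seg",box(cream,170,202,245,280),.030)
show("red",box(cream,165,195,190,222),.030)
org=(H>5)&(H<18)&(S>190)&(V>130)
show("gauge",box(org,355,400,190,235),.124,6)
yel=(V>90)
show("stand",box(yel,350,400,185,240),.072)
dark=(V<60)
show("pocket",box(dark,283,310,208,238),.03)
t=cv2.resize(im[180:280,160:410],None,fx=3,fy=3,interpolation=2)
cv2.imwrite("pics/c1.png",t)
E
```

```text
holders [295.1 222.6] [546.3, -55.3, 124.0, 93.3, 18.4]
holders [230.1 211.9] [576.0, 110.4, 85.2, 63.8, 19.1]
stump [185.4 263. ] [448.9, 223.4, 12.6, 10.0, 88.9]
seg [185.8 263. ] [448.3, 224.2, 51.0, 41.3, 10.2]
red [178.6 205.3] [595.5, 242.1, 51.8, 41.5, 8.1]
stand [376.6 211.6] [567.6, -255.4, 83.0, 72.1, -2.0]
pocket [294.5 222.1] [547.1, -55.4, 34.7, 23.5, 17.2]
```

View pics/c1.png

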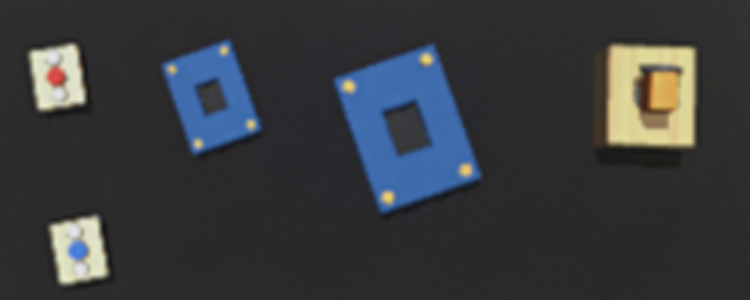

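The crop confirms it: the blue segment is bottom left, the large holder is centre, and the gauge is in its stand at right. Now I move above the segment.

Emit:
servo_tool([
  [[0,0,6.2,0,0,0,1],[0,0,0,0.0275,-0.0247,0,1],[0,0,0,0.0275,-0.0247,0,1],[0,0,0,0.0275,-0.0247,0,1],[0,0,0,0.0275,-0.0247,0,1],[0,0,0,0.0275,-0.0247,0,1],[0,0,0,0.0275,-0.0247,0,1],[0,0,0,0.0275,-0.0247,0,1]],
])

```text
t: 0.77
tcp_pos: [0.3362, -0.3933, 0.25]
tool_rot: [0.996, 0.089, -0.0, -0.0]
force: [0.0, 0.3, -0.1]
finger_gap: 0.997
gripper_force: 0.0
```

Emit:
servo_tool([
  [[0,0,0,0.0275,-0.0247,0,1],[0,0,0,0.0275,-0.0247,0,1],[0,0,0,0.0275,-0.0247,0,1],[0,0,0,0.0275,-0.0247,0,1],[0,0,0,0.0275,-0.0247,0,1],[0,0,0,0.0063,-0.0359,0,1],[0,0,0,0.0063,-0.0359,0,1],[0,0,0,0.0063,-0.0359,0,1]],
])

```text
t: 1.43
tcp_pos: [0.4482, -0.1379, 0.2499]
tool_rot: [0.996, 0.089, -0.0, -0.0]
force: [0.6, -0.6, -0.1]
finger_gap: 0.997
gripper_force: 0.0
```

Emit:
servo_tool([
  [[0,0,0,0.0063,-0.0359,0,1],[0,0,0,0.0063,-0.0359,0,1],[0,0,0,0.0063,-0.0359,0,1],[0,0,0,0.0063,-0.0359,0.01,1],[0,0,0,0.0063,-0.0359,0.01,1],[0,0,0,0.0063,-0.0359,0.01,1],[0,0,0,0.0063,-0.0359,0.01,1],[0,0,0,0,0,0,1]],
])

```text
t: 2.1
tcp_pos: [0.4447, 0.1205, 0.2086]
tool_rot: [0.996, 0.092, -0.002, -0.001]
force: [-0.2, -0.2, -0.1]
finger_gap: 0.998
gripper_force: 0.0
```

Emit:
servo_tool([
  [[0,0,0,0.0055,-0.0252,0.02,1],[0,0,0,0.0055,-0.0252,0.02,1],[0,0,0,0.0055,-0.0252,0.02,1],[0,0,0,0.0055,-0.0252,0.02,1],[0,0,0,0,0,0.02,1],[0,0,0,0,0,0,1],[0,0,0,0,0,0,1]],
])

```text
t: 2.68
tcp_pos: [0.45, 0.2179, 0.1095]
tool_rot: [0.996, 0.089, -0.002, 0.0]
force: [-0.6, -0.3, -0.4]
finger_gap: 1.004
gripper_force: 0.0
```

```bash
cat >> h.py <<'E'
from scipy.spatial.transform import Rotation as Ro
def delta(p,yaw):
    s=manip.sense();R=Ro.from_quat(s["tool_rot"]).as_matrix()
    y=np.radians(yaw);D=np.array([[np.cos(y),np.sin(y),0],[np.sin(y),-np.cos(y),0],[0,0,-1]])
    print("t",round(s["t"],2),"tcp",s["tcp_pos"].round(4),"yaw",round(np.degrees(np.arctan2(R[1,0],R[0,0])),2),"F",s["force"].round(1),"gap",round(s["finger_gap"],3),"gf",round(s["gripper_force"],1))
    print("shift mm",(R.T@(np.array(p)-s["tcp_pos"])*1000).round(1),"turn",np.degrees(Ro.from_matrix(R.T@D).as_rotvec()).round(2))
E
python3 - <<'E'
from h import *
delta((.4487,.2237,.035),10.2)
a=manip.snapshot("top");b=manip.snapshot("side")
a=cv2.resize(a[210:310,130:240],None,fx=4,fy=4);b=cv2.resize(b[220:320,200:310],None,fx=4,fy=4)
cv2.imwrite("pics/c2.png",np.vstack([np.hstack([a,b])])[:, :800] if 0 else cv2.resize(np.hstack([a,b]),(800,364)))
E
```

```text
t 2.68 tcp [0.45   0.2179 0.1095] yaw 10.25 F [-0.6 -0.3 -0.4] gap 1.004 gf 0.0
shift mm [-0.  -5.9 74.5] turn [0.02 0.2  0.05]
```

View pics/c2.png

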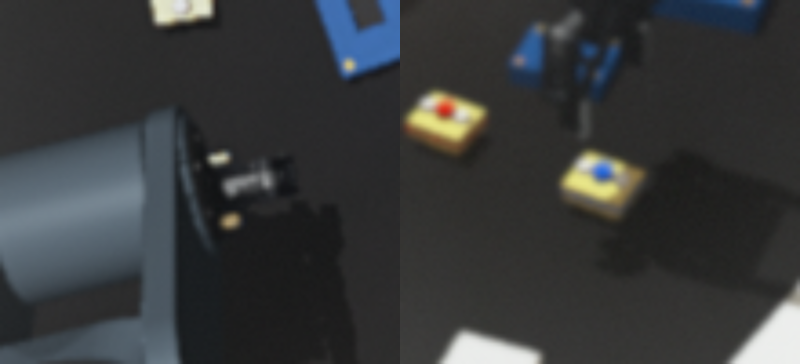

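The arm covers the segment in the top view, but the side view shows it untouched (its stump near the middle of the right panel) with the open jaw above it. I'll cross-check stump and holder position from the clear side image while I descend.

Emit:
servo_tool([
  [[0,0,0,0,-0.006,0.02,1],[0,0,0,0,0,0.02,1],[0,0,0,0,0,0.02,1],[0,0,0,0,0,0.0145,1],[0,0,0,0,0,0,1],[0,0,0,0,0,0,1]],
])

```text
t: 3.28
tcp_pos: [0.4505, 0.2237, 0.0366]
tool_rot: [0.996, 0.089, 0.0, -0.0]
force: [-0.4, -0.1, -0.1]
finger_gap: 0.997
gripper_force: 0.0
```

Run:
```python
from h import *
im=cv2.imread("pics/side0.png");H,S,V=cv2.split(cv2.cvtColor(im,cv2.COLOR_BGR2HSV))
blue=(H>95)&(H<130)&(S>120)&(V>60)
k=np.zeros_like(blue);k[258:282,243:270]=1
ys,xs=np.nonzero(blue&k);print(xs.mean(),ys.mean(),ray("side",(xs.mean(),ys.mean()),.037),len(xs))
k[:]=0;k[195:232,258:310]=1
for c in blobs(blue&k,amin=100): print(rect("side",c,.03))
delta((.4487,.2237,.035),10.2)
```

```text
255.3846153846154 266.61538461538464 [0.4500192  0.22489962 0.037     ] 13
[542.2, -41.1, 128.6, 126.6, -71.7]
t 3.28 tcp [0.4505 0.2237 0.0366] yaw 10.16 F [-0.4 -0.1 -0.1] gap 0.997 gf 0.0
shift mm [-1.8 -0.3  1.6] turn [-0.   -0.04 -0.04]
```

Emit:
servo_tool([
  [[0,0,0,-0.001,-0.0003,0.001,1],[0,0,0,0,0,0,-1],[0,0,0,0,0,0,-1],[0,0,0,0,0,0,-1],[0,0,0,0,0,0,-1],[0,0,0,0,0,0,-1],[0,0,0,0,0,0,-1],[0,0,0,0,0,0,-1]],
], squeeze=50)

```text
t: 3.95
tcp_pos: [0.4492, 0.2246, 0.0357]
tool_rot: [0.996, 0.089, 0.001, -0.0]
force: [-0.8, -0.3, 5.4]
finger_gap: 0.455
gripper_force: 50.3
```

Emit:
servo_tool([
  [[0,0,0,0,0,0,-1],[0,0,0,0,0,-0.01,-1],[0,0,0,0,0,-0.02,-1],[0,0,0,0,0,-0.02,-1],[0,0,0,0,0,-0.03,-1],[0,0,0,0,0,-0.01,-1],[0,0,0,0,0,0,-1],[0,0,0,0,0,0,-1]],
])

```text
t: 4.62
tcp_pos: [0.4489, 0.2245, 0.1253]
tool_rot: [0.996, 0.089, 0.001, -0.0]
force: [-0.8, -0.5, -0.4]
finger_gap: 0.453
gripper_force: 50.8
```

Run:
```python
from h import *
delta((.5463,-.0553,.12),18.4)
b=manip.snapshot("side");cv2.imwrite("pics/s3raw.png",b)
cv2.imwrite("pics/s3.png",cv2.resize(b[190:310,190:310],None,fx=4,fy=4,interpolation=2))
```

```text
t 4.62 tcp [0.4489 0.2245 0.1253] yaw 10.24 F [-0.8 -0.5 -0.4] gap 0.453 gf 50.8
shift mm [ 46.1 292.7   5.3] turn [ 0.   -0.07 -8.16]
```

View pics/s3.png

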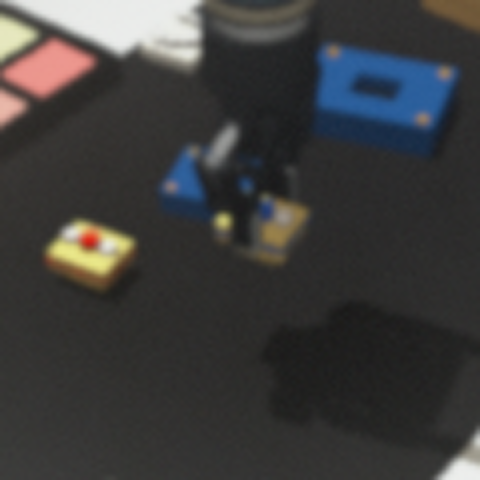

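The segment is held squarely in the jaws, with its stump visible near crop pixel (268,210). I carry it over the holder and refine the holder pose from its screws in both views.

Emit:
servo_tool([
  [[0,0,-4.1,0,0,0,-1],[0,0,-4.1,0,0,0,-1],[0,0,0,0.001,0.037,0,-1],[0,0,0,0.001,0.037,0,-1],[0,0,0,0,0.037,0,-1],[0,0,0,0,0.037,0,-1],[0,0,0,0,0.037,0,-1],[0,0,0,0,0.037,0,-1]],
])

```text
t: 5.33
tcp_pos: [0.5199, 0.013, 0.1229]
tool_rot: [0.987, 0.16, -0.002, -0.001]
force: [0.1, 1.3, -1.1]
finger_gap: 0.452
gripper_force: 50.8
```

Emit:
servo_tool([
  [[0,0,0,0.001,0.037,0,-1],[0,0,0,0.001,0.037,0,-1],[0,0,0,0,0,0,-1],[0,0,0,0,0,0,-1],[0,0,0,0,0,0,-1]],
])

```text
t: 5.75
tcp_pos: [0.5446, -0.0547, 0.1231]
tool_rot: [0.987, 0.16, -0.002, -0.001]
force: [0.0, 0.1, -0.6]
finger_gap: 0.453
gripper_force: 50.8
```

Run:
```python
from h import *
for n,f,b in(("top","pics/top0.png",(270,325,190,255)),("side","pics/s3raw.png",(262,308,196,230))):
    im=cv2.imread(f);H,S,V=cv2.split(cv2.cvtColor(im,cv2.COLOR_BGR2HSV))
    m=(im[:,:,2].astype(int)>110)&(im[:,:,2].astype(int)>im[:,:,0].astype(int)+5);k=np.zeros_like(m);k[b[2]:b[3],b[0]:b[1]]=1
    N,_,st,ce=cv2.connectedComponentsWithStats((m&k).astype(np.uint8))
    P=np.array([ray(n,c,.031)[:2] for c in ce[1:]]);print(n,st[1:,4],(P*1000).round(1).tolist(),(P.mean(0)*1000).round(1))
delta((.5463,-.0553,.12),18.4)
```

```text
top [12 14 12 14] [[604.7, -72.8], [582.8, -6.3], [510.1, -104.1], [487.9, -37.5]] [546.4 -55.2]
side [3 4 4] [[607.9, -74.2], [513.3, -105.6], [488.5, -37.2]] [536.6 -72.3]
t 5.75 tcp [ 0.5446 -0.0547  0.1231] yaw 18.37 F [ 0.   0.1 -0.6] gap 0.453 gf 50.8
shift mm [1.5 1.1 3.1] turn [-0.17  0.21 -0.03]
```

Emit:
servo_tool([
  [[-0.17,0.2,0,0.0022,0.0014,0.01,-1],[0,0,0,0,0,0.02,-1],[0,0,0,0,0,0.015,-1],[0,0,0,0,0,0.008,-1],[0,0,0,0,0,0,-1],[0,0,0,0,0,0,-1]],
])

```text
t: 6.25
tcp_pos: [0.5483, -0.0547, 0.0711]
tool_rot: [0.987, 0.161, 0.001, 0.001]
force: [0.0, -0.2, -1.0]
finger_gap: 0.453
gripper_force: 50.8
```

Run:
```python
from h import *
delta((.547,-.0553,.0517),18.3)
b=manip.snapshot("side")
cv2.imwrite("pics/s4.png",cv2.resize(b[170:250,230:340],None,fx=6,fy=6,interpolation=2))
```

```text
t 6.25 tcp [ 0.5483 -0.0547  0.0711] yaw 18.51 F [ 0.  -0.2 -1. ] gap 0.453 gf 50.8
shift mm [-1.4  0.1 19.4] turn [ 0.1  -0.11  0.21]
```

View pics/s4.png

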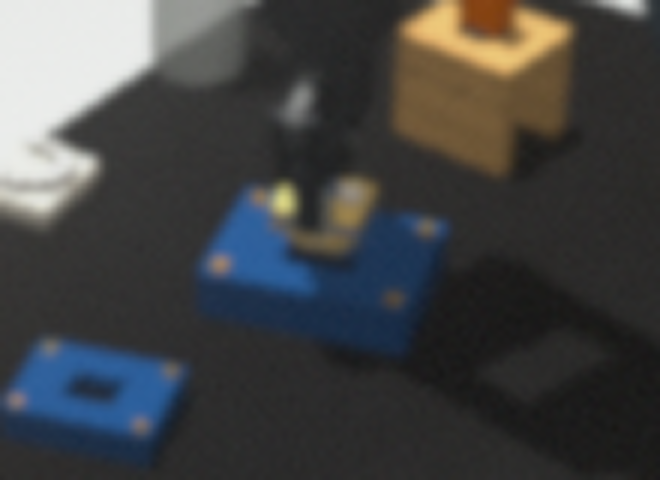

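The segment hovers over the pocket at crop pixel (322,240), centred on the holder. Lowering.

Emit:
servo_tool([
  [[0,0,0.2,-0.0012,0,0,-1],[0,0,0,0,0,0.004,-1],[0,0,0,0,0,0.004,-1],[0,0,0,0,0,0.003,-1],[0,0,0,0,0,0,-1]],
])

```text
t: 6.72
tcp_pos: [0.5474, -0.0562, 0.0603]
tool_rot: [0.987, 0.158, 0.002, 0.001]
force: [0.3, -0.2, 0.8]
finger_gap: 0.454
gripper_force: 50.8
```

Emit:
servo_tool([
  [[0,0,0,0,0,0.002,-1],[0,0,0,0,0,0.002,-1],[0,0,0,0,0,0.002,-1],[0,0,0,0,0,0,-1]],
])

```text
t: 7.05
tcp_pos: [0.5476, -0.0561, 0.0544]
tool_rot: [0.987, 0.158, 0.002, 0.001]
force: [-0.3, -0.8, -0.2]
finger_gap: 0.45
gripper_force: 50.8
```

Emit:
servo_tool([
  [[0,0,0,0,0,0.0015,-1],[0,0,0,0,0,0.001,-1],[0,0,0,0,0,0.001,-1],[0,0,0,0,0,0,-1]],
])

```text
t: 7.38
tcp_pos: [0.5479, -0.0562, 0.0518]
tool_rot: [0.987, 0.158, 0.002, 0.001]
force: [-1.9, 0.3, 3.5]
finger_gap: 0.453
gripper_force: 51.2
```

Emit:
servo_tool([
  [[0,0,0,0,0,0.001,-1],[0,0,0,0,0,0.001,-1],[0,0,0,0,0,0,-1]],
])

```text
t: 7.63
tcp_pos: [0.5479, -0.0562, 0.0517]
tool_rot: [0.987, 0.158, 0.002, 0.001]
force: [-2.7, 0.9, 17.3]
finger_gap: 0.456
gripper_force: 52.9
```

Emit:
servo_tool([
  [[0,0,0,0,0,0.001,-1],[0,0,0,0,0,0,-1],[0,0,0,0,0,0,-1]],
])

```text
t: 7.88
tcp_pos: [0.5479, -0.0562, 0.0517]
tool_rot: [0.987, 0.158, 0.003, 0.001]
force: [-5.0, 0.9, 25.0]
finger_gap: 0.453
gripper_force: 53.7
```

Emit:
servo_tool([
  [[0,0,0,0,0,-0.002,-1],[0,0,0,0,0,0,-0.2],[0,0,0,0,0,0,0.1],[0,0,0,0,0,0,0.5],[0,0,0,0,0,0,0.5],[0,0,0,0,0,0,0.5]],
])

```text
t: 8.38
tcp_pos: [0.5477, -0.0561, 0.0498]
tool_rot: [0.987, 0.158, 0.002, 0.001]
force: [0.8, 0.6, 0.1]
finger_gap: 0.754
gripper_force: 0.0
```

Emit:
servo_tool([
  [[0,0,0,0,0,-0.02,0.5],[0,0,0,0,0,-0.04,0.5],[0,0,0,0,0,-0.04,0.5],[0,0,0,0,0,-0.04,0.5],[0,0,0,-0.01,-0.035,-0.02,0.5],[0,0,0,-0.01,-0.035,0,0.5],[0,0,0,-0.01,-0.035,0,0.5],[0,0,0,-0.01,-0.035,0,0.5]],
])

```text
t: 9.05
tcp_pos: [0.4645, 0.0654, 0.2102]
tool_rot: [0.987, 0.158, 0.002, 0.001]
force: [0.9, 0.2, -0.2]
finger_gap: 0.754
gripper_force: 0.0
```

Emit:
servo_tool([
  [[0,0,0,-0.01,-0.035,0,0.5],[0,0,0,-0.01,-0.035,0,0.5],[0,0,0,0,-0.035,0,0.5],[0,0,0,0,0,0,0.5],[0,0,0,0,0,0,0.5]],
])

```text
t: 9.47
tcp_pos: [0.4126, 0.1594, 0.2092]
tool_rot: [0.987, 0.161, 0.002, 0.001]
force: [0.7, -0.1, 0.0]
finger_gap: 0.752
gripper_force: 0.0
```

Run:
```python
from h import *
delta((.567,-.255,.25),0)
a=manip.snapshot("top");b=manip.snapshot("side");cv2.imwrite("pics/t5raw.png",a);cv2.imwrite("pics/s5raw.png",b)
a=cv2.resize(a[180:255,265:400],(800,444),interpolation=2)
b1=cv2.resize(b[190:232,255:315],(400,280),interpolation=2)
b2=cv2.resize(b[145:205,280:340],(280,280),interpolation=2)
cv2.imwrite("pics/c5.png",np.vstack([a[:,:800],np.hstack([b1,b2,np.zeros((280,120,3),np.uint8)])])[:600] if 0 else cv2.resize(np.vstack([a,np.hstack([b1,b2,np.zeros((280,120,3),np.uint8)])]),(660,597)))
```

```text
t 9.47 tcp [0.4126 0.1594 0.2092] yaw 18.48 F [ 0.7 -0.1  0. ] gap 0.752 gf 0.0
shift mm [ 15.2 442.1 -39.4] turn [ 0.15 -0.2  18.48]
```

View pics/c5.png

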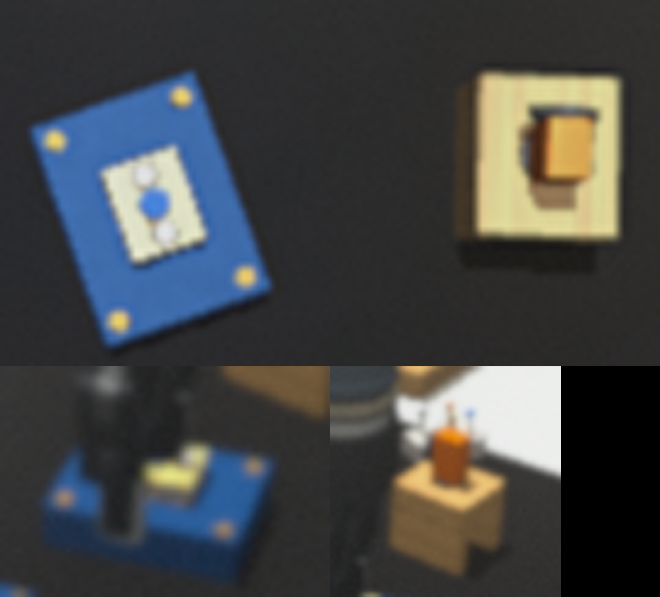

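The segment sits flush in the pocket, stump at about crop pixel (155,205). The gauge block's long side runs along world x, so I grip across y. Next I measure the stump and the gauge top.

Run:
```python
from h import *
im=cv2.imread("pics/t5raw.png");H,S,V=cv2.split(cv2.cvtColor(im,cv2.COLOR_BGR2HSV))
def box(m,u0,u1,v0,v1): k=np.zeros_like(m);k[v0:v1,u0:u1]=1;return m&(k>0)
print(im[209,381],im[209,374],im[222,376],im[200,390],H[209,381],S[209,381],H[200,390],S[200,390])
for v in(130,160,190):
  for c in blobs(box((S>150)&(V>v)&(H<30),366,395,195,222),amin=20): print("gaugetop",v,c[:,0].mean(0),rect("top",c,.124))
b=box((H>95)&(H<130)&(S>100),288,308,212,232); c=max(blobs((V>110)&box(np.ones_like(b),280,312,205,240)&~b,amin=30),key=len); print("seg",rect("top",c,.046))
m=box((H>100)&(H<130)&(S>120),290,303,214,227);ys,xs=np.nonzero(m);print(len(xs),xs.mean(),ys.mean(),ray("top",(xs.mean(),ys.mean()),.054))
s=cv2.imread("pics/s5raw.png");H,S,V=cv2.split(cv2.cvtColor(s,cv2.COLOR_BGR2HSV))
c=max(blobs(box((S>150)&(H<14)&(V>60),295,330,150,185),amin=20),key=len);print("side gauge",cv2.boundingRect(c))
for z in(.124,.1):print(proj("side",(.567,-.255,z)),proj("top",(.567,-.255,z)))
```

```text
[ 86 172 217] [28 44 73] [ 97 136 158] [144 201 209] 20 154 26 79
gaugetop 130 [380.10416667 209.97916667] [567.5, -253.4, 30.2, 20.1, -8.5]
gaugetop 160 [380.20833333 209.875     ] [567.3, -255.1, 28.6, 19.0, -2.1]
gaugetop 190 [380.85 210.45] [567.2, -255.1, 24.1, 19.0, -2.1]
seg [546.7, -55.5, 85.8, 78.4, -1.1]
20 296.1 221.05 [ 0.54847598 -0.05661106  0.054     ]
side gauge (307, 163, 9, 13)
[311.83005443 162.28137014] [380.97746346 210.08899974]
[311.4082988  168.15520462] [378.80292869 210.84532084]
```

Emit:
servo_tool([
  [[0,0,6.8,0,0,0,0.5],[0,0,6.8,0,0,0,0.5],[0,0,6.8,0,0,0,0.5],[0,0,0,0.0154,0.0372,0,0.5],[0,0,0,0.0154,0.0372,0,0.5],[0,0,0,0.0154,0.0372,0,0.5],[0,0,0,0.0154,0.0372,0,0.5],[0,0,0,0.0154,0.0372,0,0.5]],
])

```text
t: 10.23
tcp_pos: [0.4842, -0.0346, 0.2099]
tool_rot: [1.0, -0.02, 0.002, 0.001]
force: [0.3, 0.3, -0.1]
finger_gap: 0.75
gripper_force: 0.0
```

Emit:
servo_tool([
  [[0,0,0,0.0154,0.0372,0,0.5],[0,0,0,0.0154,0.0372,0,0.5],[0,0,0,0.0154,0.0372,0,0.5],[0,0,0,0.0154,0.0372,0,0.5],[0,0,0,0.0154,0.0372,0,0.5],[0,0,0,0.0154,0.0372,0,0.5],[0,0,0,0,0,0,0.5],[0,0,0,0,0,0,0.5]],
])

```text
t: 10.9
tcp_pos: [0.5671, -0.2621, 0.21]
tool_rot: [1.0, -0.022, 0.002, 0.001]
force: [-0.5, 1.1, -0.3]
finger_gap: 0.753
gripper_force: 0.0
```

```bash
python3 -c "
from h import *
delta((.5675,-.2555,.100),-2)"
```

```text
t 10.9 tcp [ 0.5671 -0.2621  0.21  ] yaw -2.52 F [-0.5  1.1 -0.3] gap 0.753 gf 0.0
shift mm [ -0.4  -6.8 110. ] turn [ 0.12 -0.28 -0.52]
```

Correct the offset and tilt, then descend and grip.

Emit:
servo_tool([
  [[0.12,-0.28,-0.5,0,-0.0068,0,0.5],[0,0,0,0,0,0.03,0.5],[0,0,0,0,0,0.03,0.5],[0,0,0,0,0,0.025,0.5],[0,0,0,0,0,0.015,0.5],[0,0,0,0,0,0,0.5],[0,0,0,0,0,0,0.5]],
])

```text
t: 11.48
tcp_pos: [0.5666, -0.2487, 0.1101]
tool_rot: [1.0, -0.014, -0.002, -0.001]
force: [-0.0, 0.4, 0.2]
finger_gap: 0.752
gripper_force: 0.0
```

```bash
python3 -c "
from h import *
delta((.5675,-.2555,.100),-2)"
```

```text
t 11.48 tcp [ 0.5666 -0.2487  0.1101] yaw -1.6 F [-0.   0.4  0.2] gap 0.752 gf 0.0
shift mm [ 1.1  6.8 10.1] turn [-0.14  0.18  0.4 ]
```

Emit:
servo_tool([
  [[0,0,0,0,0,0,0.5],[0,0,0,0,0,0,0.5],[0,0,0,0,0,0,0.5]],
])

```text
t: 11.73
tcp_pos: [0.5683, -0.2507, 0.1124]
tool_rot: [1.0, -0.014, 0.001, 0.001]
force: [0.3, -0.1, 0.3]
finger_gap: 0.751
gripper_force: 0.0
```

```bash
python3 -c "
from h import *
delta((.5675,-.2555,.100),-2)"
```

```text
t 11.73 tcp [ 0.5683 -0.2507  0.1124] yaw -1.65 F [ 0.3 -0.1  0.3] gap 0.751 gf 0.0
shift mm [-0.7  4.8 12.4] turn [ 0.06 -0.11  0.35]
```

Emit:
servo_tool([
  [[0,0,0,0,0,0,0.5],[0,0,0,0,0,0,0.5]],
])

```text
t: 11.9
tcp_pos: [0.5679, -0.2507, 0.1116]
tool_rot: [1.0, -0.015, 0.0, 0.0]
force: [0.3, 0.4, 0.0]
finger_gap: 0.75
gripper_force: 0.0
```

Emit:
servo_tool([
  [[0,0,0,0,0,0,0.5],[0,0,0,0,0,0,0.5],[0,0,0,0,0,0,0.5]],
])

```text
t: 12.15
tcp_pos: [0.5675, -0.2505, 0.1108]
tool_rot: [1.0, -0.015, -0.0, -0.0]
force: [0.6, 0.2, 0.4]
finger_gap: 0.752
gripper_force: 0.0
```

Emit:
servo_tool([
  [[0,0,0.3,0,0.005,0.004,0.5],[0,0,0,0,0,0.0065,0.5],[0,0,0,0,0,0,0.5],[0,0,0,0,0,0,0.5],[0,0,0,0,0,0,0.5],[0,0,0,0,0,0,0.5],[0,0,0,0,0,0,0.5]],
])

```text
t: 12.73
tcp_pos: [0.5675, -0.2554, 0.1003]
tool_rot: [1.0, -0.017, -0.0, -0.0]
force: [0.5, -1.1, -0.1]
finger_gap: 0.747
gripper_force: 0.0
```

```bash
python3 -c "
from h import *
delta((.5675,-.2555,.100),-2)"
```

```text
t 12.73 tcp [ 0.5675 -0.2554  0.1003] yaw -1.96 F [ 0.5 -1.1 -0.1] gap 0.747 gf 0.0
shift mm [0.  0.1 0.3] turn [-0.03  0.02  0.04]
```

Emit:
servo_tool([
  [[0,0,0,0,0,0,-1],[0,0,0,0,0,0,-1],[0,0,0,0,0,0,-1],[0,0,0,0,0,0,-1],[0,0,0,0,0,0,-1],[0,0,0,0,0,0,-1],[0,0,0,0,0,0,-1],[0,0,0,0,0,0,-1]],
], squeeze=60)

```text
t: 13.4
tcp_pos: [0.5675, -0.2555, 0.1005]
tool_rot: [1.0, -0.017, -0.0, -0.0]
force: [-0.9, 0.4, 1.7]
finger_gap: 0.248
gripper_force: 58.8
```

Emit:
servo_tool([
  [[0,0,0,0,0,-0.005,-1],[0,0,0,0,0,-0.01,-1],[0,0,0,0,0,-0.01,-1],[0,0,0,0,0,-0.015,-1],[0,0,0,0,0,-0.015,-1],[0,0,0,0,0,-0.015,-1],[0,0,0,0,0,-0.015,-1],[0,0,0,0,0,0,-1]],
])

```text
t: 14.07
tcp_pos: [0.5692, -0.2566, 0.1894]
tool_rot: [1.0, -0.017, 0.003, 0.002]
force: [0.0, 1.0, -1.3]
finger_gap: 0.251
gripper_force: 58.7
```

Emit:
servo_tool([
  [[0,0,0,0,0,-0.015,-1],[0,0,0,0,0,0,-1],[0,0,0,0,0,0,-1],[0,0,0,0,0,0,-1]],
])

```text
t: 14.4
tcp_pos: [0.567, -0.2552, 0.1995]
tool_rot: [1.0, -0.017, -0.001, -0.001]
force: [-0.1, 0.4, -1.8]
finger_gap: 0.25
gripper_force: 58.7
```

Run:
```python
from h import *
delta((.548,-.0563,.2),-2)
a=manip.snapshot("top");b=manip.snapshot("side")
cv2.imwrite("pics/s6raw.png",b)
cv2.imwrite("pics/c6.png",cv2.resize(b[90:210,260:370],(660,598),interpolation=2)[:598])
```

```text
t 14.4 tcp [ 0.567  -0.2552  0.1995] yaw -1.97 F [-0.1  0.4 -1.8] gap 0.25 gf 58.7
shift mm [ -25.8 -198.2   -0.2] turn [-0.07  0.09  0.03]
```

View pics/c6.png

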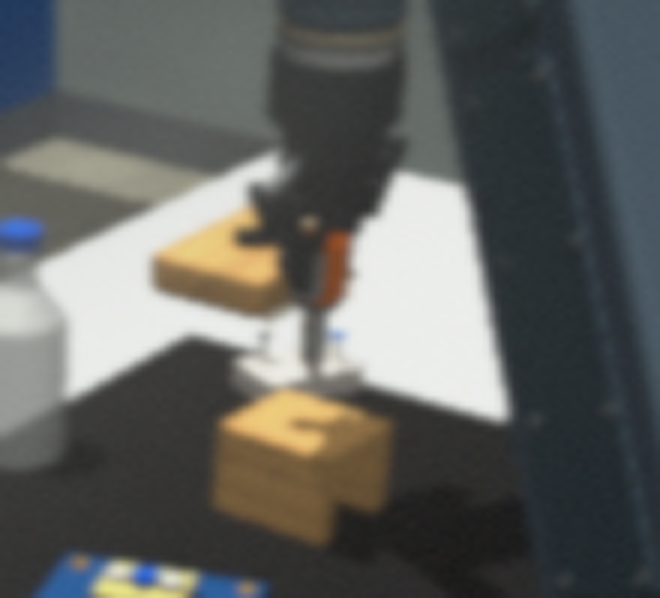

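The gauge is out of its stand and upright, its sleeve at about crop pixel (315,330), and the stand hole is empty. Carrying it over the stump.

Emit:
servo_tool([
  [[0,0,0,-0.0022,-0.017,0,-1],[0,0,0,-0.0043,-0.033,0,-1],[0,0,0,-0.0043,-0.033,0,-1],[0,0,0,-0.0043,-0.033,0,-1],[0,0,0,-0.0043,-0.033,0,-1],[0,0,0,-0.0043,-0.033,0,-1],[0,0,0,-0.0022,-0.0162,0,-1]],
])

```text
t: 15.08
tcp_pos: [0.546, -0.0517, 0.1996]
tool_rot: [1.0, -0.016, -0.002, -0.002]
force: [-1.5, 0.3, -1.7]
finger_gap: 0.249
gripper_force: 58.9
```

Emit:
servo_tool([
  [[0,0,0,0,0,0.015,-1],[0,0,0,0,0,0.015,-1],[0,0,0,0,0,0.006,-1],[0,0,0,0,0,0,-1],[0,0,0,0,0,0,-1],[0,0,0,0,0,0,-1],[0,0,0,0,0,0,-1],[0,0,0,0,0,0,-1]],
])

```text
t: 15.75
tcp_pos: [0.5487, -0.0569, 0.165]
tool_rot: [1.0, -0.017, 0.0, -0.0]
force: [-0.1, -0.1, -2.0]
finger_gap: 0.249
gripper_force: 59.0
```

Run:
```python
from h import *
delta((.548,-.0563,.16),-2)
b=manip.snapshot("side");cv2.imwrite("pics/s7raw.png",b)
t=proj("side",(.548,-.0563,.072));s=proj("side",(.548,-.0563,.054));sl=proj("side",(.548,-.0563,.1085));print("pred tip",t,"spot",s,"mid-sleeve",sl)
cv2.imwrite("pics/c7.png",cv2.resize(b[160:232,245:325],(660,594),interpolation=2))
```

```text
t 15.75 tcp [ 0.5487 -0.0569  0.165 ] yaw -2.0 F [-0.1 -0.1 -2. ] gap 0.249 gf 59.0
shift mm [-0.8 -0.6  5. ] turn [-0.01 -0.04 -0.  ]
pred tip [284.23362328 200.44785259] spot [284.08997694 204.94757743] mid-sleeve [284.53141547 191.11950511]
```

View pics/c7.png

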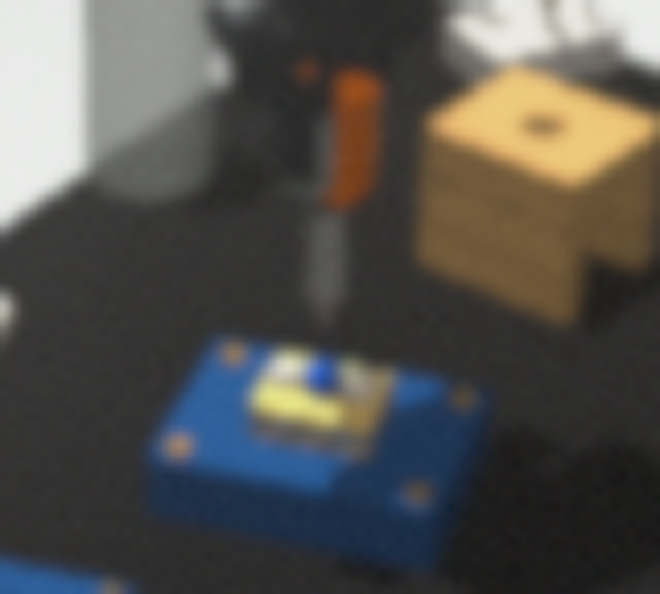

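The point stands directly above the stump: tip at crop pixel (325,325), stump at (322,375). Lowering to near contact.

Emit:
servo_tool([
  [[0,0,0,-0.0006,-0.0005,0.008,-1],[0,0,0,0,0,0.008,-1],[0,0,0,0,0,0.004,-1],[0,0,0,0,0,0,-1],[0,0,0,0,0,0,-1],[0,0,0,0,0,0,-1],[0,0,0,0,0,0,-1]],
])

```text
t: 16.38
tcp_pos: [0.548, -0.0561, 0.1445]
tool_rot: [1.0, -0.017, -0.0, -0.0]
force: [1.0, 0.3, -1.4]
finger_gap: 0.25
gripper_force: 59.0
```

Run:
```python
from h import *
delta((.548,-.0563,.1374),-2)
b=manip.snapshot("side");H,S,V=cv2.split(cv2.cvtColor(b,cv2.COLOR_BGR2HSV))
print(proj("side",(.548,-.0563,.054)),proj("side",(.548,-.0563,.09)))
for v in range(188,204): print(v,b[v,277:293].mean(1).round().astype(int))
m=(H>100)&(H<125)&(S>170)&(V>110);m[:203]=0;m[209:]=0;m[:,:279]=0;m[:,290:]=0
ys,xs=np.nonzero(m);print(len(xs),xs.mean(),ys.mean())
```

```text
t 16.38 tcp [ 0.548  -0.0561  0.1445] yaw -1.97 F [ 1.   0.3 -1.4] gap 0.25 gf 59.0
shift mm [0.  0.2 7.1] turn [-0.02  0.01  0.03]
[284.08997694 204.94757743] [284.37937407 195.88220543]
188 [52 53 53 54 58 64 74 78 76 72 70 65 60 54 52 51]
189 [52 53 54 55 59 64 72 75 73 71 65 58 55 51 50 49]
190 [51 52 51 52 55 62 65 67 68 66 60 54 52 51 50 50]
191 [52 51 52 52 56 61 66 69 69 65 56 49 48 51 50 49]
192 [53 51 50 51 58 66 75 78 76 70 56 50 49 49 48 49]
193 [52 51 52 53 59 69 80 85 83 73 59 52 50 50 49 49]
194 [52 51 50 53 59 71 82 86 84 74 57 50 48 48 48 47]
195 [51 52 52 52 60 73 83 86 82 74 59 51 50 49 49 49]
196 [50 50 51 51 62 75 84 87 82 74 59 50 48 46 49 47]
197 [49 50 50 52 61 73 85 87 83 74 58 49 47 47 50 49]
198 [50 50 50 53 60 74 83 87 82 73 58 51 48 47 47 49]
199 [50 51 50 52 60 75 85 86 81 69 56 48 49 46 48 47]
200 [52 52 53 53 61 74 83 83 79 65 54 48 46 47 48 47]
201 [67 69 69 68 68 74 80 81 75 63 53 48 47 47 48 47]
202 [ 96 112 124 119 108  97  86  78  71  64  57  52  48  47  46  47]
203 [132 162 183 180 159 133 104  84  80  87  85  71  60  54  53  51]
0 nan nan<stdin>:7: RuntimeWarning: Mean of empty slice.
  ret = ret.dtype.type(ret / rcount)
```

Emit:
servo_tool([
  [[0,0,0,0,0,0.002,-1],[0,0,0,0,0,0.002,-1],[0,0,0,0,0,0.001,-1],[0,0,0,0,0,0,-1],[0,0,0,0,0,0,-1],[0,0,0,0,0,0,-1]],
])

```text
t: 16.93
tcp_pos: [0.5481, -0.0561, 0.1396]
tool_rot: [1.0, -0.017, 0.0, -0.0]
force: [0.3, 0.3, 1.8]
finger_gap: 0.253
gripper_force: 59.0
```

Emit:
servo_tool([
  [[0,0,0,0,0,0.001,-1],[0,0,0,0,0,0.001,-1],[0,0,0,0,0,0,-1],[0,0,0,0,0,0,-1],[0,0,0,0,0,0,-1],[0,0,0,0,0,0,-1]],
])

```text
t: 17.43
tcp_pos: [0.548, -0.0561, 0.1375]
tool_rot: [1.0, -0.017, 0.0, -0.0]
force: [1.5, -0.7, 2.7]
finger_gap: 0.25
gripper_force: 59.1
```

Emit:
servo_tool([
  [[0,0,0,0,0,0,-1],[0,0,0,0,0,0,-1],[0,0,0,0,0,0,-1]],
])

```text
t: 17.68
tcp_pos: [0.548, -0.0561, 0.1374]
tool_rot: [1.0, -0.017, 0.0, -0.0]
force: [1.3, -0.2, 1.9]
finger_gap: 0.25
gripper_force: 59.1
```

```bash
python3 -c "
from h import *
delta((.548,-.0563,.1374),-2)
F=[]
for i in range(10): manip.snapshot('side');F.append(manip.sense()['force'])
print(np.mean(F,0).round(2),np.std(F,0).round(2));delta((.548,-.0563,.1374),-2)"
```

```text
t 17.68 tcp [ 0.548  -0.0561  0.1374] yaw -1.97 F [ 1.3 -0.2  1.9] gap 0.25 gf 59.1
shift mm [0.  0.2 0. ] turn [-0.02 -0.    0.03]
[ 1.71 -0.48  2.15] [0.54 0.41 0.35]
t 18.18 tcp [ 0.5479 -0.0561  0.1374] yaw -1.97 F [ 1.1 -0.6  2. ] gap 0.252 gf 59.2
shift mm [ 0.1  0.2 -0. ] turn [-0.02  0.01  0.03]
```

```bash
python3 -c "
from h import *
b=manip.snapshot('side');cv2.imwrite('pics/c8.png',cv2.resize(b[160:232,245:325],(660,594),interpolation=2))"
```

```text
(no output)
```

View pics/c8.png

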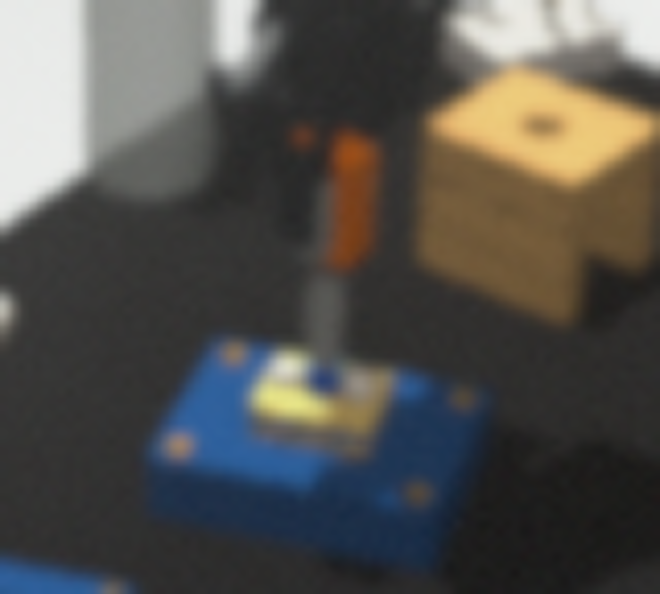

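The gauge stands upright with its point on the middle of the blue stump, about (323,372), and the segment is still flush. Handing in.

```bash
python3 -c "
from station import manip
print(manip.sign_off())"
```

```text
the job is handed in; nothing more can be done
None
```

The job is handed in at about 18 s: the blue segment is seated flush in the large holder, and the gauge is held upright on its stump with the plunger about 5 mm in (about 3.7 N by the wrist force). The judge's verdict was not reported.

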